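# Put the gearbox in gear with the disc-headed selector rod

## Task

Put the gearbox in gear: of the four selector rods standing up out of the case, push the one with the flat round disc head straight down with the fingertips, gently, until it stops fully down, then draw the hand up well clear of it. Do not grip it or pull it up, and do not touch the other three rods, the case or any of the loose things around it.

Things in the scene. Friction and masses are not known exactly. Their poses are not given: they have to be found in the camera images.
- gearbox: Gearbox case standing on end, bolted down: 250 x 250 mm, top face 170 mm above the bench, foot 290 x 290 mm; a splined shaft (bearing cover 80 mm across) rises 68 mm above the middle of its top. The four selector rods stand near the top's corners, 68 mm from the middle along the case's x and y; which is where changes. Origin: centre of the underside; z up, x and y along its sides.
- disc_unit: The wanted rod, the one with a flat round disc head (34 mm across, 8 mm thick, like a mushroom) on a 13 mm stem. Its guide boss (28 mm across, 14 mm high) on the case's top face; counts together with its rod. Origin: the boss's centre at the face of the case (170 mm over the bench).
- disc_top (a point): Centre of the upper face of the disc head, 60 mm above the case's top face less the joint value; moves with the rod. All four rod tops stand at much the same height.
- disc_rod (a joint): How far the disc-headed rod is pushed down, m: 0 fully up, 0.024 fully down on its stop (head top then 36 mm above the case's top face). Starts at 0.004 to 0.008 (neutral). No spring: it slides straight down against about 6 N of friction and stays where left. The other rods are the same.
- square_unit: A rod to be left alone, with a square block head (24 x 24 x 16 mm). Its guide boss (28 mm across, 14 mm high) on the case's top face; counts together with its rod. Origin: the boss's centre at the face of the case (170 mm over the bench).
- square_top (a point): Top centre of the rod with a square block head (24 x 24 x 16 mm), 60 mm above the case's top face less its joint value.
- ball_unit: A rod to be left alone, with a ball head (24 mm across). Its guide boss (28 mm across, 14 mm high) on the case's top face; counts together with its rod. Origin: the boss's centre at the face of the case (170 mm over the bench).
- ball_top (a point): Top centre of the rod with a ball head (24 mm across), 60 mm above the case's top face less its joint value.
- plain_unit: A rod to be left alone, with no head, just the bare 13 mm round stem. Its guide boss (28 mm across, 14 mm high) on the case's top face; counts together with its rod. Origin: the boss's centre at the face of the case (170 mm over the bench).
- plain_top (a point): Top centre of the rod with no head, just the bare 13 mm round stem, 60 mm above the case's top face less its joint value.
- socket: Loose steel socket, 22 mm across, 28 mm high, upright on the case's top face near the middle of one side, between two rods. Origin: centre of its underside.
- bearing: Loose small ball-bearing ring, 35 mm across, 11 mm high, flat on the case's top face, near the middle of the side across from the socket. Origin: centre of its underside.
- caliper: Loose steel caliper lying on the bench, 230 mm long, jaws reaching 57 mm to its -y, under 10 mm high. Origin: middle of its beam, underside; x along the beam.
- wrench: Loose steel wrench lying on the bench, 200 mm long along its x. Origin: underside, mid-length.
- spray: Loose blue spray can standing on the bench, 64 mm across, 190 mm high. Origin: centre of its underside.

How it is judged (in metres and radians):
On the way:
1. the fingers push the disc-headed rod fully down (value of joint disc_rod above 0.0215 m and contact force between the fingers and disc_unit above 0.5 N), for 0.05 s.
At the end, for the whole second after the job is handed in: The disc-headed rod is fully down (joint within 2.5 mm of its 24 mm stop) and at rest, the TCP is more than 60 mm from its top, the other three rods are within 2.5 mm and the loose things within 6 mm of where they were (value of joint disc_rod above 0.0215 m and not (velocity of joint disc_rod above 0.005 m/s) and distance between the grasp point and disc_top above 0.06 m and distance of each of square_top, ball_top, plain_top from where it was at the start of the episode below 0.0025 m and distance of each of socket, bearing, caliper, wrench, spray from where it was at the start of the episode below 0.006 m); the robot touches nothing.
It fails at once if another rod is touched (over 1 N) or moved by over 2.5 mm (contact force between any of the fingers, the arm and square_unit above 1 N or contact force between any of the fingers, the arm and ball_unit above 1 N or contact force between any of the fingers, the arm and plain_unit above 1 N or distance of any of square_top, ball_top, plain_top from where it was at the start of the episode above 0.0025 m).
It fails at once if the case is touched (over 1 N) (contact force between any of the fingers, the arm and gearbox above 1 N).
It fails at once if the disc-headed rod is pulled up (joint under 2 mm), or the fingers go down round its head to grip it (TCP, 19 mm behind the fingertips, under 4 mm above the head's top) (value of joint disc_rod below 0.002 m or (horizontal distance between the grasp point and disc_top below 0.03 m and z of the grasp point in the frame of disc_top below 0.004 m)).
It fails at once if the disc-headed rod is rammed (over 45 N) (contact force between any of the fingers, the arm and disc_unit above 45 N).
It fails at once if a loose thing is touched (over 1 N) or moved by over 6 mm (contact force between any of the fingers, the arm and socket above 1 N or contact force between any of the fingers, the arm and bearing above 1 N or contact force between any of the fingers, the arm and caliper above 1 N or contact force between any of the fingers, the arm and wrench above 1 N or contact force between any of the fingers, the arm and spray above 1 N or distance of any of socket, bearing, caliper, wrench, spray from where it was at the start of the episode above 0.006 m).
It also fails if it takes over 32 s, if anything falls off the work surface, if the arm or the gripper's body presses on something with over 40 N, if the wrist force passes 120 N, or if a joint passes its speed limit or range.

## Robot

A 6-joint arm with a two-finger parallel gripper is mounted at the origin on the work surface. World frame = base frame: x ahead of the robot, y to its left, z up, the work surface at z = 0. Lengths are in mm, angles in rad, forces in N, time in s.
With the tool pointing down it reaches from about 275 to 825 mm from the base axis. Payload 4.9 kg.
Tool frame: the origin (TCP) lies between the finger pads, 19 mm behind the fingertips; this is the grasp point; z points along the fingers, y is the line along which they close (so a half turn about z gives the same grasp; the last joint's range is limited). The gripper opens to 85 mm and grips with 20 to 120 N. Pads are 22 mm wide; open, the fingers measure 114 mm over their backs; the gripper's body (76 mm by 85 mm) begins 54 mm behind the grasp point. The pads swing forward as they close: fully open they stand 13 mm farther back than shut.
Start: joints at [1.123, 0.326, -0.193, 1.052, 0, 1.437], TCP at [169.766, 523.162, 249.981] pointing down, gripper open.
Joint ranges: [-2.65, 2.65], [-0.97, 1.79], [-1.3, 1.35], [-1.93, 2.1], [-1.47, 1.37], [-3.14, 3.14]. Speed limits (rad/s): [2.57, 2.57, 3.14, 3.14, 3.14, 3.14].

## Interface

Orientations are given as a rotation vector (axis times angle).
In Python, from workcell import arm, imaging gives the robot as it stands.
- The arm moves only by the tool move_arm, never from a script. Its arguments are lists of equal length, an entry for each row: "translation": the shift along the tool's x, y, z in cm, a list of three; "rot": the turn, a rotation vector about the tool's x, y, z in degrees, a list of three. In form: {"translation": [[tx, ty, tz], ...], "rot": [[ax, ay, az], ...]}. A call has 1 to 8 rows; each row is the pose to reach, as a shift and turn from the pose commanded when the call began, along the tool's axes at that moment; what a row does not reach only later rows make up. A row lasts 1/12 s, in which the tool goes at most 41.7 mm and 7.16 degrees, less where a joint would pass 70% of its speed; a pose out of reach is approached as far as the arm can. A call with a gripper value outside its range is refused whole. "jaw" is the finger opening in cm, from 0 to 8.54, set as the call begins (left out, the last holds). The fingers move at their own pace and stop on an object; "force" is the grip in N (left out, the last holds). Time passes only in rows, so rows that repeat a pose let the fingers close. It gives the time, the measured TCP pose, the force, the opening and the grip force at its end, in the units of the state.
- arm.observe(): the state, without advancing time (a new reading comes with each control period).
- imaging.camera(name): name is "scene" or "top" or "wrist"; returns the picture (480x640x3 uint8, red, green, blue); there is no depth.
- imaging.camera_params(name): a dict with "K" (3x3 intrinsics, pixels), "pose" (4x4, takes a point from camera to world coordinates). Camera axes: x right, y up, looking along -z (the intrinsics and any distortion apply to the point x, -y, -z); pixel columns grow to the right and rows downward; lengths in mm; the calibration is good to about 2 mm. A picture is of the moment at which its call begins: read the wrist's pose just before it. camera_params takes no time and is no camera call; for the wrist camera it gives the pose at the moment of the call.
- arm.hand_in(): hands the job in; it is judged then, once.
Trained networks look in the newest picture that a camera, given by its name, has taken for a name from the list of things; names that differ only in an ending like _2 or _b are one class to them, and where a whole thing is asked for, a point or a joint stands for the part that bears it (a point fixed in the world has none). Each returns a list of dicts, best first, with "confidence" (0 to 1); they miss things now and then, are a little off and sometimes report something else, mostly with a low value. They report only what shows in the picture. A call takes as long as a camera call.
- imaging.boxes_of(camera, label): "extent" ([left, top, right, bottom] in pixels, round what is visible of it).
- imaging.landmark_of(camera, label): "xy" ([column, row] in pixels: a listed point, or the origin of a listed thing).
The state is a dict: "time_s": time; "q": joint angles; "dq": joint speeds; "joint_torque": joint torques, N m; "tool_pos": TCP position; "tcp_rot": TCP orientation; "force": force on the tool from outside, world axes, zero at the start; "torque": the same for the moment, N m; "gripper_width": finger opening in mm; "grip_force": force on a finger pad.
Only numpy, scipy, OpenCV 4.12 (cv2) and the standard library are available. Lean on these libraries where they do the work, as an engineer would, in place of code of your own. Each camera call takes 0.05 s, during which the arm holds its last target. There are 200 camera calls.

## Working session

There is one attempt and no reset: what is moved stays moved. The work goes in short steps, Python scripts to look and compute and a tool call to move; the robot and the scene stay as the last step left them, time stands still between calls to the robot, and variables do not carry over. Pictures are saved under pics/ and viewed, at most 10 in all, crops included, and the job is handed in when it is done.

Besides the shell and the picture viewer there is one more tool, called after "Request:" as name(argument=value, ...) on one line, values as JSON. move_arm: Moves the arm, as the interface text tells. Its arguments: {"type":"object","properties":{"translation":{"type":"array"},"rot":{"type":"array"},"jaw":{"type":"number"},"force":{"type":"number"}},"required":["translation","rot"]}

```bash
mkdir -p pics; cat > h.py <<'E'
import numpy as np, cv2
from workcell import arm, imaging
def ray(cam,px):
    p=imaging.camera_params(cam);K=np.array(p['K']);T=np.array(p['pose'])
    d=np.linalg.inv(K)@[px[0],px[1],1]; d=np.array([d[0],-d[1],-d[2]])
    return T[:3,3],T[:3,:3]@d
def at(cam,px,z):
    o,d=ray(cam,px); return o+d*(z-o[2])/d[2]
def tri(obs):
    A=np.zeros((3,3));b=np.zeros(3)
    for c,px in obs:
        o,d=ray(c,px);d=d/np.linalg.norm(d);M=np.eye(3)-np.outer(d,d);A+=M;b+=M@o
    return np.linalg.solve(A,b)
E
python3 - <<'E'
from h import *
print(imaging.camera_params('top').keys())
for c in ['scene','top']:
    cv2.imwrite(f'pics/{c}0.png',imaging.camera(c)[:,:,::-1])
    for n,z in [('disc_top',224),('square_top',224),('ball_top',224),('plain_top',224),('gearbox',0),('socket',170),('bearing',170),('spray',0)]:
        for r in imaging.landmark_of(c,n)[:2]:
            print(c,n,round(r['confidence'],2),np.round(r['xy']),at(c,r['xy'],z).round())
s=arm.observe();print(s['time_s'],s['tool_pos'],s['tcp_rot'],s['force'])
E
```

```text
dict_keys(['K', 'pose'])
scene disc_top 0.71 [240. 237.] [ 619. -150.  224.]
scene square_top 0.46 [293. 254.] [642. -24. 224.]
scene ball_top 0.45 [314. 207.] [509.   1. 224.]
scene plain_top 0.62 [259. 194.] [ 493. -135.  224.]
scene plain_top 0.43 [288. 201.] [502. -62. 224.]
scene gearbox 0.28 [450. 288.] [549. 368.  -0.]
scene socket 0.7 [261. 264.] [ 651. -101.  170.]
scene bearing 0.64 [289. 199.] [459. -69. 170.]
scene spray 0.8 [493. 291.] [542. 478.   0.]
top disc_top 0.62 [391. 212.] [ 630. -158.  224.]
top square_top 0.42 [338. 210.] [640. -23. 224.]
top ball_top 0.44 [330. 262.] [508.   0. 224.]
top plain_top 0.47 [387. 270.] [ 484. -141.  224.]
top gearbox 0.48 [393. 214.] [ 679. -195.    0.]
top socket 0.45 [369. 210.] [ 653. -108.  170.]
top bearing 0.54 [359. 280.] [466. -74. 170.]
top bearing 0.32 [394. 216.] [ 634. -171.  170.]
top spray 0.65 [171. 268.] [534. 471.   0.]
0.9 [169.77107499 523.1513821  249.98671922] [ 4.90927462e-01  3.10298924e+00 -2.59218885e-05] [-0.73330965 -1.07440006  1.05021044]
```

View pics/scene0.png

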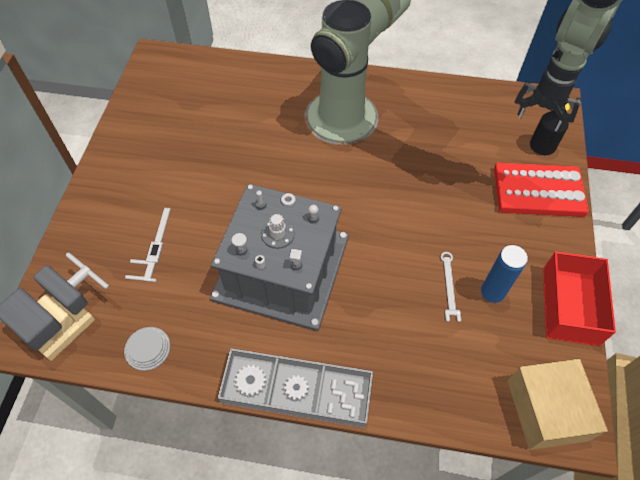

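View pics/top0.png

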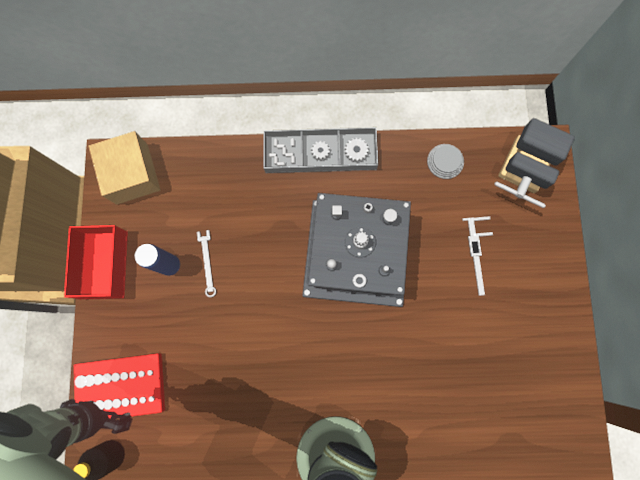

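The disc head is at scene (239,240) and top (390,216). The case is at about (564,-80) with yaw about -9°. The networks agree with the geometry, putting the disc near (620,-157). I'll close the fingers, rise and go above it.

Request:
move_arm(translation=[[-1,-0.8,-3],[-3,-2.4,-6],[-5.5,-4.4,-8],[-8,-6.4,-8],[-10.5,-8.4,-8],[-13,-10.4,-8],[-15.5,-12.4,-8],[-18,-14.3,-8]], rot=[[0,0,0],[0,0,0],[0,0,0],[0,0,0],[0,0,0],[0,0,0],[0,0,0],[0,0,0]], jaw=0)

```text
time_s: 1.57
tool_pos: [297.3, 330.2, 330.2]
tcp_rot: [0.49, 3.103, 0.001]
force: [0.7, 0.6, -0.9]
gripper_width: 0.3
grip_force: 0.0
```

Request:
move_arm(translation=[[-2.5,-2,0],[-5,-4,0],[-7.5,-6,0],[-10,-8,0],[-12.5,-10,0],[-15,-12,0],[-17.5,-14,0],[-20,-16,0]], rot=[[0,0,0],[0,0,0],[0,0,0],[0,0,0],[0,0,0],[0,0,0],[0,0,0],[0,0,0]])

```text
time_s: 2.23
tool_pos: [438.3, 116.2, 330.2]
tcp_rot: [0.491, 3.102, 0.0]
force: [-0.7, -0.5, 1.1]
gripper_width: -0.0
grip_force: 0.0
```

Request:
move_arm(translation=[[-3,-2.4,0],[-6,-4.8,0],[-9.5,-7.5,0],[-13,-10.2,0],[-16.5,-13,0],[-20,-15.8,0],[-23,-18.2,0],[-25.7,-20.3,0]], rot=[[0,0,0],[0,0,0],[0,0,0],[0,0,0],[0,0,0],[0,0,0],[0,0,0],[0,0,0]])

```text
time_s: 2.9
tool_pos: [619.8, -156.2, 330.0]
tcp_rot: [0.492, 3.103, 0.0]
force: [0.5, 0.7, 0.1]
gripper_width: 0.1
grip_force: 0.0
```

```bash
python3 - <<'E'
from h import *
s=arm.observe();print(s['time_s'],s['tool_pos'],s['tcp_rot'],s['force'],s['gripper_width'],s['q'])
cv2.imwrite('pics/w1.png',imaging.camera('wrist')[:,:,::-1])
print(np.array(imaging.camera_params('wrist')['pose']).round(2))
for n,z in [('disc_top',224),('square_top',224),('ball_top',224),('plain_top',224),('disc_unit',170)]:
    for r in imaging.landmark_of('wrist',n)[:2]:
        print(n,round(r['confidence'],2),np.round(r['xy']),at('wrist',r['xy'],z).round(1))
E
```

```text
2.9 [ 619.84608425 -156.21784835  329.98028189] [4.91558033e-01 3.10258091e+00 3.39827706e-07] [0.46982341 0.74401062 0.10057996] 0.054088661939049466 [-3.62308784e-01  4.67484043e-01  2.22725344e-01  1.32573119e+00
  6.39923625e-05 -4.80504704e-02]
[[ 3.2000e-01 -9.1000e-01 -2.8000e-01  5.5125e+02]
 [ 9.5000e-01  3.0000e-01  1.0000e-01 -1.4064e+02]
 [-0.0000e+00 -3.0000e-01  9.5000e-01  4.5080e+02]
 [ 0.0000e+00  0.0000e+00  0.0000e+00  1.0000e+00]]
disc_top 0.7 [329. 251.] [ 625.2 -160.   224. ]
square_top 0.7 [567. 211.] [643.1 -26.  224. ]
square_top 0.39 [327. 249.] [ 622.6 -157.9  224. ]
disc_unit 0.59 [328. 224.] [ 623.  -153.5  170. ]
disc_unit 0.35 [568. 209.] [663.5   5.2 170. ]
```

View pics/w1.png

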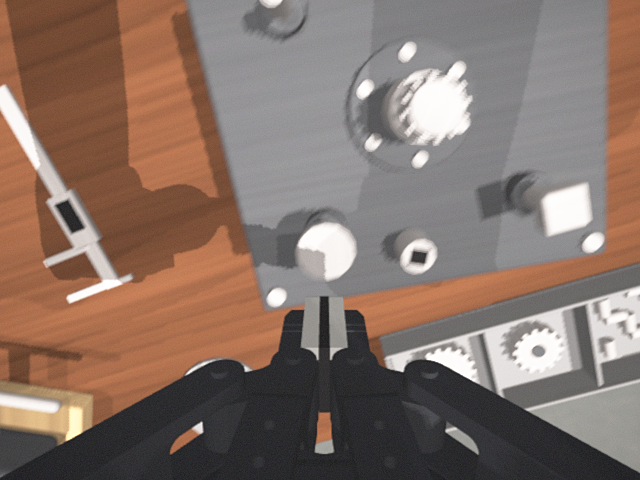

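The wrist view shows the disc head at about (327,251), with the fingertips lined up in its column. The socket is at (418,255) and stays clear. I'll correct by (+4,-2.5) mm and come down to just above the head.

Request:
move_arm(translation=[[-0.4,-0.1,0.7],[-0.45,-0.1,2],[-0.45,-0.1,3.4],[-0.45,-0.1,4.8],[-0.45,-0.1,6],[-0.45,-0.1,6.9],[-0.45,-0.1,7.3],[-0.45,-0.1,7.5]], rot=[[0,0,0],[0,0,0],[0,0,0],[0,0,0],[0,0,0],[0,0,0],[0,0,0],[0,0,0]])

```text
time_s: 3.87
tool_pos: [622.7, -155.8, 254.6]
tcp_rot: [-0.489, -3.103, -0.0]
force: [0.7, -0.1, 0.1]
gripper_width: -0.2
grip_force: 0.0
```

```bash
python3 - <<'E'
from h import *
s=arm.observe();print(s['time_s'],s['tool_pos'],s['force'])
cv2.imwrite('pics/w2.png',imaging.camera('wrist')[:,:,::-1])
E
```

```text
3.8667 [ 622.7274782  -155.75067661  254.64016634] [ 0.69178583 -0.14993288  0.08560112]
```

View pics/w2.png

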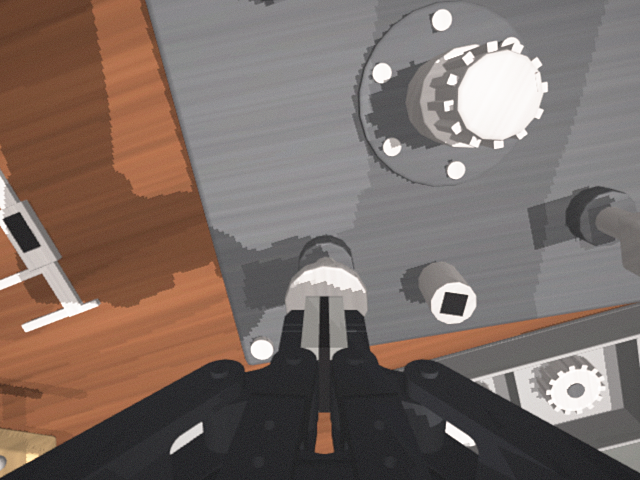

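The fingertips are over the disc (columns 286–367, centre about (326,303)) and the socket is well clear. I'll press slowly and watch the force.

Request:
move_arm(translation=[[-0.1,-0.1,0.2],[-0.1,-0.1,0.4],[-0.1,-0.1,0.6],[-0.1,-0.1,0.8],[-0.1,-0.1,1.0],[-0.1,-0.1,1.2],[-0.1,-0.1,1.35],[-0.1,-0.1,1.5]], rot=[[0,0,0],[0,0,0],[0,0,0],[0,0,0],[0,0,0],[0,0,0],[0,0,0],[0,0,0]])

```text
time_s: 4.58
tool_pos: [623.8, -157.9, 240.5]
tcp_rot: [0.491, 3.102, -0.0]
force: [-2.0, 0.8, 4.7]
gripper_width: 0.0
grip_force: 2.5
```

Request:
move_arm(translation=[[0,0,0.15],[0,0,0.3],[0,0,0.45],[0,0,0.6],[0,0,0.75],[0,0,0.85],[0,0,0.95],[0,0,1.0]], rot=[[0,0,0],[0,0,0],[0,0,0],[0,0,0],[0,0,0],[0,0,0],[0,0,0],[0,0,0]])

```text
time_s: 5.25
tool_pos: [623.7, -157.9, 229.9]
tcp_rot: [0.491, 3.103, -0.0]
force: [-1.7, -0.5, 4.5]
gripper_width: 0.2
grip_force: 2.4
```

The rod is sliding at about 5 N, and the stop should come near TCP z = 225. Smaller steps now.

Request:
move_arm(translation=[[0,0,0.1],[0,0,0.2],[0,0,0.3],[0,0,0.35],[0,0,0.4],[0,0,0.43],[0,0,0.45],[0,0,0.45]], rot=[[0,0,0],[0,0,0],[0,0,0],[0,0,0],[0,0,0],[0,0,0],[0,0,0],[0,0,0]])

```text
time_s: 5.92
tool_pos: [623.7, -157.8, 225.5]
tcp_rot: [0.491, 3.103, -0.0]
force: [-0.9, -0.1, 4.4]
gripper_width: 0.1
grip_force: 2.2
```

Request:
move_arm(translation=[[0,0,0.03],[0,0,0.06],[0,0,0.06],[0,0,0.06]], rot=[[0,0,0],[0,0,0],[0,0,0],[0,0,0]])

```text
time_s: 6.25
tool_pos: [623.7, -157.8, 224.8]
tcp_rot: [-0.491, -3.103, 0.0]
force: [-1.7, -0.2, 5.6]
gripper_width: -0.1
grip_force: 2.2
```

Request:
move_arm(translation=[[0,0,0.03],[0,0,0.06],[0,0,0.06]], rot=[[0,0,0],[0,0,0],[0,0,0]])

```text
time_s: 6.5
tool_pos: [623.7, -157.8, 224.8]
tcp_rot: [0.491, 3.103, -0.0]
force: [-2.5, 0.1, 7.9]
gripper_width: 0.2
grip_force: 3.5
```

Request:
move_arm(translation=[[0,0,0.03],[0,0,0.06],[0,0,0.06]], rot=[[0,0,0],[0,0,0],[0,0,0]])

```text
time_s: 6.75
tool_pos: [623.8, -157.8, 224.7]
tcp_rot: [0.491, 3.102, -0.0]
force: [-2.8, 0.1, 9.8]
gripper_width: -0.0
grip_force: 4.8
```

It's on the stop: z stays at 224.8 as expected and the force is rising. Drawing up.

Request:
move_arm(translation=[[0,0,-0.3],[0,0,-1.3],[0,0,-3],[0,0,-5],[0,0,-7.5],[0,0,-10],[0,0,-12],[0,0,-13]], rot=[[0,0,0],[0,0,0],[0,0,0],[0,0,0],[0,0,0],[0,0,0],[0,0,0],[0,0,0]])

```text
time_s: 7.42
tool_pos: [624.5, -158.0, 356.8]
tcp_rot: [0.49, 3.099, -0.001]
force: [-0.4, -0.9, 0.3]
gripper_width: -0.0
grip_force: 0.0
```

Request:
move_arm(translation=[[0,0,0],[0,0,0],[0,0,0]], rot=[[0,0,0],[0,0,0],[0,0,0]])

```text
time_s: 7.67
tool_pos: [623.2, -157.6, 351.9]
tcp_rot: [-0.49, -3.1, -0.001]
force: [0.6, 0.5, 0.5]
gripper_width: 0.1
grip_force: 0.0
```

```bash
python3 - <<'E'
from h import *
s=arm.observe();print(s['time_s'],s['tool_pos'],s['force'])
im=imaging.camera('wrist');cv2.imwrite('pics/w3.png',im[:,:,::-1])
E
```

```text
7.6667 [ 623.22920774 -157.59310239  351.8742998 ] [0.58604418 0.45378634 0.45796127]
```

View pics/w3.png

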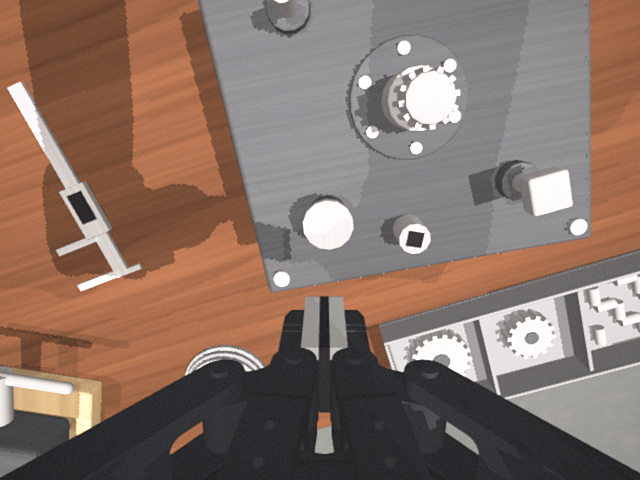

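The disc at (328,224) now sits low, hiding its boss. The socket (412,235) and square head (548,192) are undisturbed, and the hand is well clear.

```bash
python3 -c "
from workcell import arm
print(arm.hand_in())"
```

```text
the job is handed in; nothing more can be done
None
```

I pushed the disc-headed rod down onto its stop, peaking at about 10 N, drew the hand up about 127 mm clear and handed the job in; the hand-in gave no verdict, and I saw nothing else disturbed in the last wrist picture.

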